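# Load the end-notched hardwood block into the slotting jig

### The job

Load the biscuit-slotting jig: take the hardwood block that has a notch cut in its end and set it upright in the jig's nest, its notch over the jig's key, so that it sits fully home on the nest floor, and let go. Leave the other two hardwood blocks where they stand.

Things in the scene. Friction and masses are not known exactly. Their poses are not given: they have to be found in the camera images.
- notched_block_center (a point): Centre (half-way up) of the hardwood block to load: 100 mm long (x), 45 mm wide (y), 70 mm high (z), upright on the table, about 0.22 kg. In the middle of its +x end a notch 26 mm wide and 24 mm deep runs its full height, seen from above. Grasp it across its width at mid-length, about half-way up.
- jig: Fixed plywood jig, base 12 mm thick. Origin: nest centre at table height; x along the 108 x 53 mm nest. Battens 24 mm high over the nest floor (12 mm up), top 8 mm bevelled; long sides open for fingers from x = -34 to 34 mm. At +x a key of that height, 18 mm wide, juts 20 mm into the nest. Clamp 61 mm high past -x end. Block home: its +x along jig +x, centre 47 mm above origin.
- plain_block_center (a point): Centre of a bystander: hardwood block of the same size, 100 x 45 x 70 mm high, without any notch. It stands on the table; to be left alone.
- side_block_center (a point): Centre of a bystander: hardwood block of the same size, 100 x 45 x 70 mm high, with a notch 26 mm wide in the middle of its long side (+y). It stands on the table; to be left alone.

How it is judged:
At the end, for the whole second after the job is handed in: The notched block is released and upright (6 degrees) in the nest, notch over key: centre within 12 mm of the nest's centre seen from above and at most 6 mm above fully home, length within 10 degrees of the nest's; the other two hardwood blocks within 40 mm of where they stood (horizontal distance between notched_block_center and jig below 0.012 m and z of notched_block_center in the frame of jig below 0.053 m and angle between the x axis of notched_block_center and the x axis of jig, either way round below 0.175 rad and angle between notched_block_center's own z axis and vertical below 0.1 rad and distance of each of plain_block_center, side_block_center from where it was at the start of the episode below 0.04 m); the robot touches nothing.
It fails at once if one of the other two hardwood blocks was moved more than 40 mm (distance of any of plain_block_center, side_block_center from where it was at the start of the episode above 0.04 m).
It also fails if it takes over 38 s, if anything falls off the work surface, if the arm or the gripper's body presses on something with over 40 N, if the wrist force passes 120 N, or if a joint passes its speed limit or range.

### The arm

A 6-joint arm with a two-finger parallel gripper is mounted at the origin on the work surface. World frame = base frame: x ahead of the robot, y to its left, z up, the work surface at z = 0. Lengths are in m, angles in rad, forces in N, time in s.
With the tool pointing down it reaches from about 0.3 to 1 m from the base axis. Payload 5.1 kg.
Tool frame: the origin (TCP) lies midway between the tips of the shut fingers; the grasp point (between the pads) lies 19 mm behind it (manip.grip_point_offset is the distance from the TCP to the grasp point, in m); z points along the fingers, y is the line along which they close (so a half turn about z gives the same grasp; the last joint's range is limited). The gripper opens to 95 mm and grips with 3 to 60 N. Pads are 20 mm wide; open, the fingers measure 119 mm over their backs; the gripper's body (75 mm by 180 mm) begins 59 mm behind the grasp point.
Start: joints at [-0.083, 0.124, 1.65, -0, 1.367, -0.083], TCP at [0.65, -0, 0.215] pointing down, gripper open.
Joint ranges: [-2.61, 2.61], [-1.02, 2.33], [0.03, 2.71], [-1.35, 4.49], [0.32, 2.68], [-2.91, 2.91]. Speed limits (rad/s): [2.57, 2.57, 3.14, 3.14, 3.14, 3.14].

### API

Orientations are given as a unit quaternion [x, y, z, w].
In Python, from bench import manip, vision gives the robot as it stands. The module is installed in compiled form; this text tells all that it offers.
- The arm moves only by the tool step_arm, never from a script. Its argument "steps" is text: rows parted by semicolons, each of 5 numbers parted by spaces: the closure in counts, from 0 (fully open) to 255 (shut), then the shift along the world's x, y, z in m, then the turn about the world's z in degrees. A call has exactly 8 rows; each row shifts and turns the commanded pose from where the row before left it; what a row does not reach is not made up. A row lasts 1/10 s, in which the tool goes at most 50 mm and 8.59 degrees, less where a joint would pass 70% of its speed; a pose out of reach is approached as far as the arm can. A call with a gripper value outside its range is refused whole. The fingers move at their own pace and stop on an object; the grip force is fixed at half the most. Time passes only in rows, so rows that do not move let the fingers close, or fill a call up. It gives the time, the measured TCP pose, the force and the opening at its end, in the units of the state.
- manip.get_obs(): the state, without advancing time (a new reading comes with each control period).
- vision.get_image(name): name is "scene" or "side" or "wrist"; returns (picture, depth): 384x512x3 uint8, blue, green, red; 384x512 float32, m along the optical axis (not along the pixel's ray), 0 where there is no reading.
- vision.calibration(name): a dict with "fov_y" (degrees; the focal length in pixels is half the picture's height over the tangent of half this angle, whatever the lens; pixels are square), "cx", "cy" (the principal point, pixels), "rvec" (rotation vector, rad) and "tvec" (3), from world to camera coordinates, as OpenCV has them. Camera axes: x right, y down, z forward; pixel columns grow to the right and rows downward; lengths in m; the calibration is good to about 2 mm. The wrist camera is an equidistant fisheye: a pixel r from the principal point sees the ray r / f radians off the axis. A picture is of the moment at which its call begins: read the wrist's pose just before it. calibration takes no time and is no camera call; for the wrist camera it gives the pose at the moment of the call.
- manip.close_job(): hands the job in, once; it reports no verdict.
The state is a dict: "time": time; "qpos": joint angles; "dq": joint speeds; "effort": joint torques, N m; "position": TCP position; "eef_rot": TCP orientation; "force": force on the tool from outside, world axes, zero at the start; "ft_torque": the same for the moment, N m; "gripper_width": opening from 0.0 (shut) to 1.0 (fully open).
Only numpy, scipy, OpenCV 4.12 (cv2) and the standard library are available. Lean on these libraries where they do the work, as an engineer would, in place of code of your own. Each camera call takes 0.05 s, during which the arm holds its last target. There are 200 camera calls.

## Working session

There is one attempt and no reset: what is moved stays moved. The work goes in short steps, Python scripts to look and compute and a tool call to move; the robot and the scene stay as the last step left them, time stands still between calls to the robot, and variables do not carry over. Pictures are saved under pics/ and viewed, on a budget of 10 in all, crops included, one or two more only if the job needs it, and the job is handed in when it is done.

Besides the shell and the picture viewer there is one more tool, called after "Request:" by a JSON object that holds its "op" and its "data", one argument or row to a line. step_arm: Moves the arm, as the interface text tells. Its arguments: {"type":"object","properties":{"steps":{"type":"string"}},"required":["steps"]}

```bash
mkdir -p pics; cat > h.py <<'E'
import numpy as np, cv2
from bench import manip, vision
def cam(n):
    c=vision.calibration(n); img,d=vision.get_image(n)
    return dict(n=n,c=c,img=img,d=d,f=img.shape[0]/2/np.tan(np.radians(c["fov_y"])/2),R=cv2.Rodrigues(np.array(c["rvec"],float))[0],t=np.array(c["tvec"],float).ravel())
def rays(k,uv):
    uv=np.atleast_2d(np.array(uv,float)); p=(uv-[k["c"]["cx"],k["c"]["cy"]])/k["f"]
    if k["n"]=="wrist":
        r=np.linalg.norm(p,axis=1,keepdims=True)+1e-12
        q=np.hstack([p/r*np.sin(r),np.cos(r)])
    else: q=np.hstack([p,np.ones((len(p),1))])
    return -k["R"].T@k["t"], q, q@k["R"]
def plane(k,uv,z):
    o,_,d=rays(k,uv); return o+d*((z-o[2])/d[:,2])[:,None]
def cloud(k):
    h,w=k["d"].shape; v,u=np.mgrid[:h,:w]; o,q,d=rays(k,np.c_[u.ravel(),v.ravel()])
    s=k["d"].ravel()/q[:,2]
    P=o+d*s[:,None]; P[k["d"].ravel()<=0]=np.nan
    return P.reshape(h,w,3)
E
python3 - <<'E'
from h import *
s=manip.get_obs();print(s["time"],s["position"],s["eef_rot"],s["gripper_width"],manip.grip_point_offset)
for n in("scene","side","wrist"):
    k=cam(n);cv2.imwrite(f"pics/{n}0.png",k["img"]);print(n,-k["R"].T@k["t"],k["R"][2],k["c"]["fov_y"],(k["d"]>0).mean())
    np.save(f"{n}0.npy",k,allow_pickle=True)
a=[cv2.imread(f"pics/{n}0.png") for n in("scene","side")]
E
```

```text
0.0 [6.49365528e-01 1.80427014e-05 2.13397552e-01] [ 7.07123104e-01  7.07089716e-01 -6.61709303e-04 -7.81679221e-04] 0.9980173654219494 0.0188
scene [0.94993915 0.46622597 0.56484038] [-0.51107198 -0.5805532  -0.6338481 ] 54.67496158641317 0.9961496988932291
side [0.29980154 0.5373895  0.44629438] [ 0.33580996 -0.76428559 -0.55054447] 49.965735955710485 0.9958546956380209
wrist [0.64828059 0.07675336 0.38347948] [-0.00129161 -0.27035439 -0.96276001] 65.70646984690485 0.9905497233072916
```

View pics/scene0.png

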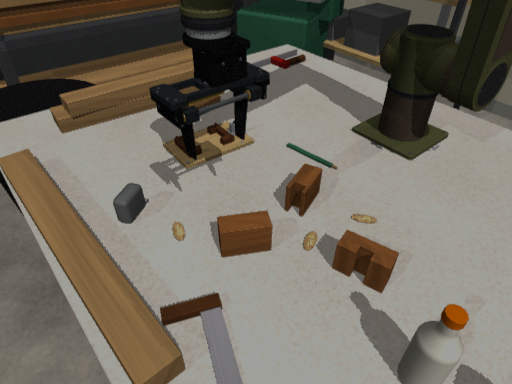

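View pics/wrist0.png

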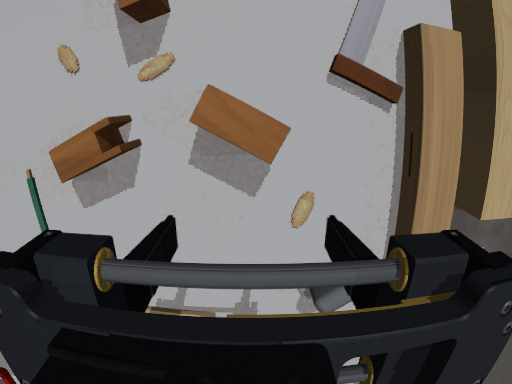

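View pics/side0.png

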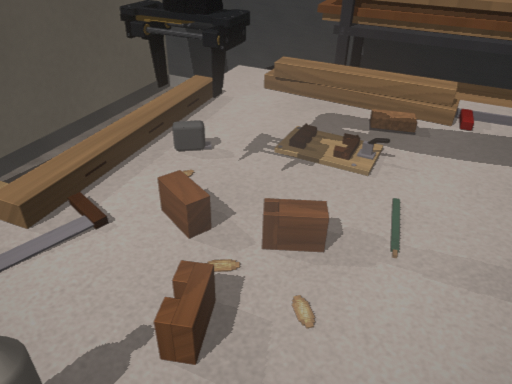

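Scene picture: the end-notched block is at (303,190), the plain block at (245,233), the side-notched block at (365,260) and the jig at (210,143). In the wrist view the end-notched block is at (95,148) with its notch facing right (115,135). In the side view it is at (294,225) and the jig is at (330,148). Next I'll measure and zoom in on the jig.

```bash
python3 - <<'E'
from h import *
K={n:np.load(f"{n}0.npy",allow_pickle=True).item() for n in("scene","side","wrist")}
for n,k in K.items():
    P=cloud(k); hsv=cv2.cvtColor(k["img"],cv2.COLOR_BGR2HSV)
    z=P[...,2]
    print(n,"table z",np.nanmedian(z[(abs(z)<.02)]))
    m=((z>.06)&(z<.08)&(hsv[...,1]>90)&(P[...,0]<.95)&(P[...,0]>.25)&(abs(P[...,1])<.4)).astype(np.uint8)
    N,L,S,C=cv2.connectedComponentsWithStats(m)
    for i in range(1,N):
        if S[i,4]<120: continue
        p=P[L==i]; p=p[p[:,2]>np.percentile(p[:,2],60)-.004] 
        r=cv2.minAreaRect((p[:,:2]*1000).astype(np.float32))
        print(n,C[i].round(),S[i,4],"z",np.median(p[:,2]).round(4),"rect",np.round(r[0],1),np.round(r[1],1),round(r[2],1))
# orthographic map of jig height from side depth
k=K["side"];P=cloud(k)
roi=P[110:180,265:400]; print(np.nanmin(roi.reshape(-1,3),0),np.nanmax(roi.reshape(-1,3),0))
a=cv2.resize(k["img"][105:180,260:400],None,fx=5,fy=5,interpolation=cv2.INTER_CUBIC)
s=K["scene"]["img"][110:170,150:270];b=cv2.resize(s,(700,350)[:2],interpolation=cv2.INTER_CUBIC)[:225]
cv2.imwrite("pics/jig.png",np.vstack([a,b]))
E
```

```text
scene table z -0.0011469628092283801
scene [305. 178.] 567 z 0.0687 rect [448.3  36.4] [102.1  45.7] 21.4
scene [244. 223.] 1010 z 0.0687 rect [637.9  60.6] [48.9 99.3] 62.2
scene [368. 250.] 1103 z 0.0686 rect [510.1 253.8] [ 46.7 100.1] 15.1
side table z 0.0012906911624882556
side [183. 189.] 1091 z 0.0712 rect [636.4  61.7] [ 46.5 100. ] 60.9
side [297. 211.] 1331 z 0.071 rect [446.7  36.8] [96.9 46.5] 21.2
side [185. 298.] 2494 z 0.0713 rect [508.7 254.1] [ 44.  100.6] 15.2
wrist table z -7.718778273702043e-05
wrist [130.   3.] 197 z 0.0695 rect [512.1 203.5] [10.9 29.7] 81.8
wrist [239. 124.] 3841 z 0.0699 rect [635.7  59.9] [44.4 99.1] 61.5
wrist [ 82. 152.] 2205 z 0.0697 rect [446.6  34.9] [100.   45.2] 20.7
[ 0.31537598 -0.58897244 -0.00163114] [ 0.70405542 -0.1243109   0.06162046]
```

View pics/jig.png

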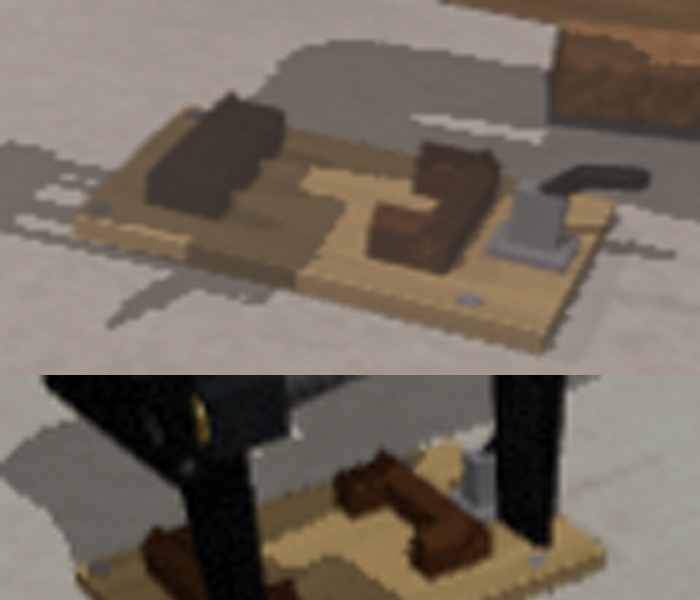

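The clamp sits at the right of the jig in the side view (zoom (535,225)). That puts the key on the left batten, which is in shade. Now I'll measure the jig from the side and scene clouds.

```bash
python3 - <<'E'
from h import *
K={n:np.load(f"{n}0.npy",allow_pickle=True).item() for n in("scene","side")}
for n,off in(("side",.0012),("scene",-.0011)):
    k=K[n];P=cloud(k).copy();P[...,2]-=off;z=P[...,2]
    box=(P[...,0]>.4)&(P[...,0]<.72)&(P[...,1]<-.12)&(P[...,1]>-.38)
    hsv=cv2.cvtColor(k["img"],cv2.COLOR_BGR2HSV)
    for nm,lo,hi in(("base",.009,.016),("top",.030,.040),("clamp",.044,.066)):
        m=(box&(z>lo)&(z<hi)).astype(np.uint8)
        N,L,S,C=cv2.connectedComponentsWithStats(m)
        for i in range(1,N):
            if S[i,4]<(25 if nm!="base" else 200): continue
            p=P[L==i]; r=cv2.minAreaRect((p[:,:2]*1000).astype(np.float32))
            print(n,nm,C[i].round(),S[i,4],"z",np.median(p[:,2]).round(4),np.round(r[0],1),np.round(r[1],1),round(r[2],1), "mean",p[:,:2].mean(0).round(3))
E
```

```text
side base [322. 149.] 1555 z 0.0119 [ 493.2 -300. ] [138. 191.] 87.7 mean [ 0.492 -0.283]
side top [303. 132.] 181 z 0.0332 [ 544.  -303.3] [85.4 33.3] 87.3 mean [ 0.545 -0.3  ]
side top [348. 143.] 173 z 0.0327 [ 442.2 -296.9] [87.7 35.6] 88.2 mean [ 0.438 -0.294]
scene base [204. 147.] 1183 z 0.012 [ 493.7 -300.5] [139.9 190.2] 87.2 mean [ 0.504 -0.285]
scene top [221. 131.] 112 z 0.0331 [ 442.6 -299.3] [88.6 32.3] 85.7 mean [ 0.44  -0.295]
scene top [180. 140.] 53 z 0.0334 [ 558.1 -320.6] [53.6 19.7] 66.4 mean [ 0.554 -0.325]
```

The estimates agree:
- **Block:** centre about (0.447, 0.036), yaw about 21°, top at 0.07.
- **Jig:** nest centre (0.493, -0.300), yaw about -2.8°, base at 0.012. The batten midpoint and the base centre match, and +x (the key) points to world +x.

Now I'll move above the block and turn by -69°.

Request:
{"op": "step_arm", "data": {
  "steps": "0 -0.025 0.0045 0 -8.5;0 -0.025 0.0045 0 -8.5;0 -0.025 0.0045 0 -8.5;0 -0.025 0.0045 0 -8.5;0 -0.025 0.0045 0 -8.5;0 -0.025 0.0045 0 -8.5;0 -0.025 0.0045 0 -8.5;0 -0.027 0.0045 0 -8.5"
}}

```text
time: 0.95
position: [0.4468, 0.0361, 0.2142]
eef_rot: [0.982, 0.188, -0.0, -0.0]
force: [-0.1, -0.2, 0.3]
gripper_width: 1.0
```

```bash
cat > wb.py <<'E'
from h import *
def top(lo=.06,hi=.08,xy=(.447,.036),rad=.09):
    k=cam("wrist");P=cloud(k);z=P[...,2]
    hsv=cv2.cvtColor(k["img"],cv2.COLOR_BGR2HSV)
    m=(z>lo)&(z<hi)&(hsv[...,1]>90)&(hsv[...,2]>35)&(np.hypot(P[...,0]-xy[0],P[...,1]-xy[1])<rad)
    p=P[m]; r=cv2.minAreaRect((p[:,:2]*1000).astype(np.float32))
    print(m.sum(),np.median(p[:,2]),np.round(r[0],1),np.round(r[1],1),round(r[2],1)); return k,m,P
E
python3 - <<'E'
from wb import *
k,m,P=top(); im=k["img"].copy(); cv2.drawContours(im,cv2.findContours(m.astype(np.uint8),0,1)[0],-1,(0,255,0),1); cv2.imwrite("pics/w1.png",im)
E
```

```text
3028 0.06973719259892108 [446.4  35.2] [99.9 44.2] 21.1
```

View pics/w1.png

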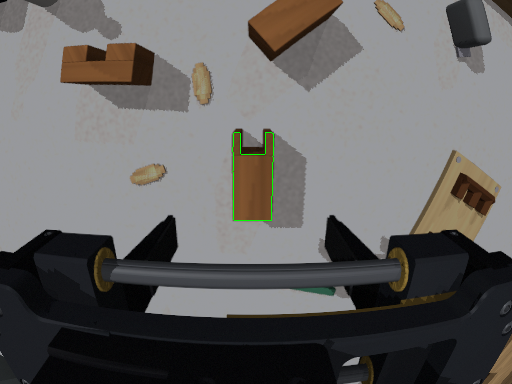

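The wrist view shows the block outlined at (253,176) with its notch up at (253,142), centred between the fingers. Centre (446.4, 35.2) mm and yaw 21.1° agree with the earlier views. Descending.

Request:
{"op": "step_arm", "data": {
  "steps": "0 0 -0.001 -0.03 -0.6;0 0 0 -0.035 0;0 0 0 -0.035 0;0 0 0 -0.035 0;0 0 0 -0.03 0;0 0 0 -0.02 0;0 0 0 -0.012 0;0 0 0 0 0"
}}

```text
time: 1.8
position: [0.4465, 0.035, 0.0159]
eef_rot: [0.983, 0.186, -0.002, -0.0]
force: [-0.1, 0.3, 0.4]
gripper_width: 1.0
```

Request:
{"op": "step_arm", "data": {
  "steps": "255 0 0 0 0;255 0 0 0 0;255 0 0 0 0;255 0 0 0 0;255 0 0 0 0;255 0 0 0 0;255 0 0 0 0;255 0 0 0 0"
}}

```text
time: 2.6
position: [0.448, 0.0349, 0.0177]
eef_rot: [0.983, 0.186, -0.0, 0.0]
force: [-0.5, 0.3, 1.3]
gripper_width: 0.471
```

Gripped at 0.471 × 95 mm, about 45 mm, as expected. Lifting.

Request:
{"op": "step_arm", "data": {
  "steps": "255 0 0 0.01 0;255 0 0 0.02 0;255 0 0 0.025 0;255 0 0 0.025 0;255 0 0 0.02 0;255 0 0 0 0;255 0.003 -0.02 0 -2;255 0.004 -0.03 0 -3"
}}

```text
time: 3.4
position: [0.4541, -0.0146, 0.1165]
eef_rot: [0.99, 0.143, -0.001, -0.0]
force: [0.4, -0.3, -1.6]
gripper_width: 0.474
```

Request:
{"op": "step_arm", "data": {
  "steps": "255 0.005 -0.035 0 -3;255 0.005 -0.035 0 -3;255 0.005 -0.035 0 -3;255 0.005 -0.035 0 -3;255 0.005 -0.035 0 -3;255 0.005 -0.035 0 -2;255 0.003 -0.02 0 -1;255 0 0 0 0"
}}

```text
time: 4.2
position: [0.4876, -0.2467, 0.1165]
eef_rot: [1.0, -0.015, -0.001, -0.0]
force: [0.4, 2.0, -2.0]
gripper_width: 0.475
```

```bash
python3 - <<'E'
from wb import *
s=manip.get_obs();print(s["position"],s["eef_rot"],s["gripper_width"],s["force"])
k=cam("wrist");np.save("w2.npy",k,allow_pickle=True);P=cloud(k)
side=cam("side"); np.save("s2.npy",side,allow_pickle=True)
cv2.imwrite("pics/w2.png",k["img"])
b=P[(P[...,2]>.12)&(P[...,2]<.3)&(abs(P[...,0]-s["position"][0])<.08)&(abs(P[...,1]-s["position"][1])<.05)]
print(np.histogram(b[:,2],20))
E
```

```text
[ 0.48758921 -0.24668473  0.11654884] [ 9.99881837e-01 -1.53523548e-02 -6.89565989e-04 -3.75658669e-04] 0.47472156326917164 [ 0.37972574  1.96326745 -1.96842508]
(array([ 285,  323,  389,  462,  564,  687,  860, 8666,  212,  166,  179,
        226, 1273, 3791, 5778, 6215, 3118, 8103, 6078, 5972]), array([0.12003343, 0.12653485, 0.13303626, 0.13953767, 0.14603909,
       0.1525405 , 0.15904191, 0.16554332, 0.17204474, 0.17854615,
       0.18504756, 0.19154898, 0.19805039, 0.2045518 , 0.21105322,
       0.21755463, 0.22405604, 0.23055746, 0.23705887, 0.24356028,
       0.2500617 ]))
```

View pics/w2.png

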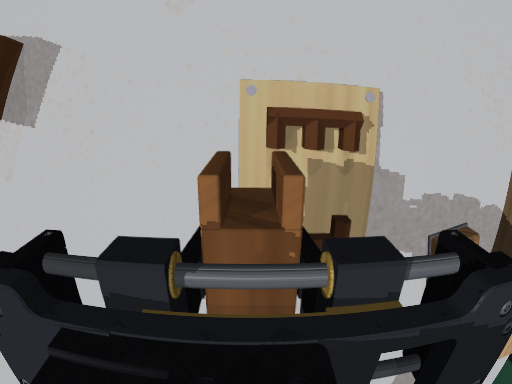

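The wrist view shows the held block's notch at (253,200). The jig's key batten is at (314,125), with the key as the middle prong at (314,135). I'll measure both in this one view.

```bash
python3 - <<'E'
from wb import *
k=np.load("w2.npy",allow_pickle=True).item();P=cloud(k);z=P[...,2]
V,U=np.mgrid[:384,:512]
def rect(m,nm):
    p=P[m];r=cv2.minAreaRect((p[:,:2]*1000).astype(np.float32));print(nm,m.sum(),np.median(z[m]).round(4),np.round(r[0],1),np.round(r[1],1),round(r[2],1))
ev=P[:,:,0]
rect((z>.008)&(z<.0155)&(P[...,0]>.38)&(P[...,0]<.62)&(P[...,1]<-.2)&(P[...,1]>-.4),"base")
t=(z>.0335)&(z<.040)&(V<160)&(U>255)&(U<375);rect(t,"battentop")
p=P[t]; 
# flat batten tops: y extents per x-slice
for x in np.arange(.52,.58,.004):
    s=np.sort(p[abs(p[:,0]-x)<.002][:,1])
    if len(s)>3:
        g=np.where(np.diff(s)>.005)[0]; e=np.r_[s[0],s[np.r_[g]],s[g+1],s[-1]]; print(round(x,3),len(s),np.sort(e).round(4))
b=(z>.163)&(z<.175)&(V>145)&(V<300)&(U>195)&(U<305); print("btop",b.sum(),np.median(z[b]));q=P[b]
for x in np.arange(.49,.545,.004):
    s=np.sort(q[abs(q[:,0]-x)<.002][:,1])
    if len(s)>3:
        g=np.where(np.diff(s)>.005)[0]; e=np.r_[s[0],s[g],s[g+1],s[-1]]; print(round(x,3),len(s),np.sort(e).round(4))
# side view
k=np.load("s2.npy",allow_pickle=True).item();P=cloud(k);z=P[...,2]
b=(z>.16)&(z<.176)&(abs(P[...,0]-.4876)<.08)&(abs(P[...,1]+.2467)<.05)
rect(b,"side btop")
E
```

```text
base 12931 0.0119 [ 509.3 -302.7] [135.3 154.7] 86.9
battentop 1038 0.0348 [ 540.9 -304.2] [84.3 31.5] 87.5
0.524 18 [-0.3403 -0.336  -0.3067 -0.3004]
0.528 71 [-0.3402 -0.3358 -0.3067 -0.3003 -0.2707 -0.2664]
0.532 84 [-0.341  -0.336  -0.3067 -0.2995 -0.2716 -0.2664]
0.536 77 [-0.3404 -0.3342 -0.3067 -0.2996 -0.2717 -0.2666]
0.54 84 [-0.3407 -0.3349 -0.3074 -0.3002 -0.2725 -0.2674]
0.544 73 [-0.3406 -0.335  -0.3075 -0.3004 -0.2736 -0.2667]
0.548 105 [-0.3462 -0.3219 -0.3084 -0.2996 -0.2727 -0.2677]
0.552 355 [-0.3469 -0.2626]
0.556 169 [-0.3405 -0.3358 -0.3237 -0.2626]
btop 7514 0.168528621150544
0.494 334 [-0.2707 -0.2241]
0.498 856 [-0.2716 -0.2209]
0.502 779 [-0.2688 -0.2241]
0.506 819 [-0.2692 -0.2245]
0.51 1076 [-0.2691 -0.2242]
0.514 414 [-0.2699 -0.2599 -0.248  -0.2248]
0.518 406 [-0.2698 -0.26   -0.2342 -0.2246]
0.522 412 [-0.2701 -0.2601 -0.2343 -0.2249]
0.526 426 [-0.27   -0.2602 -0.2345 -0.2251]
0.53 431 [-0.27   -0.2604 -0.2346 -0.2252]
0.534 455 [-0.2701 -0.2606 -0.2347 -0.2255]
0.538 5 [-0.2298 -0.2274]
side btop 494 0.1687 [ 487.2 -240.8] [ 68.2 100.2] 88.6
```

In the one wrist view the block centre is (0.487, -0.246) at yaw -1.8°. The nest centre is about (0.4925, -0.3015) at yaw -2.6°. That means shifting by (+0.0055, -0.0555) and turning -0.9°, then hovering just above the battens.

Request:
{"op": "step_arm", "data": {
  "steps": "255 0.0015 -0.015 0 -0.3;255 0.002 -0.02 0 -0.3;255 0.002 -0.0205 0 -0.3;255 0 0 -0.02 0;255 0 0 -0.025 0;255 0 0 -0.0115 0;255 0 0 0 0;255 0 0 0 0"
}}

```text
time: 5.1
position: [0.4938, -0.3011, 0.0616]
eef_rot: [1.0, -0.022, 0.0, 0.0]
force: [0.3, -0.6, -1.0]
gripper_width: 0.474
```

```bash
python3 - <<'E'
from wb import *
s=manip.get_obs();print(s["position"],s["eef_rot"],s["gripper_width"],s["force"])
k=cam("wrist");d=cam("side")
P=cloud(k);z=P[...,2];V,U=np.mgrid[:384,:512]
b=(z>.104)&(z<.118)&(V>145)&(V<300)&(U>195)&(U<305);q=P[b];print(np.median(q[:,2]))
t=(z>.0335)&(z<.040)&(P[...,0]>.515)&(P[...,0]<.57)&(abs(P[...,1]+.30)<.05);p=P[t];r=cv2.minAreaRect((p[:,:2]*1000).astype(np.float32));print(r)
for nm,q,xs in(("blk",q,(.525,.53,.535)),("jig",p,np.arange(.536,.56,.004))):
  for x in xs:
    s=np.sort(q[abs(q[:,0]-x)<.002][:,1])
    if len(s)>3:
        g=np.where(np.diff(s)>.004)[0]; print(nm,round(x,3),np.sort(np.r_[s[0],s[g],s[g+1],s[-1]]).round(4))
print("block end x",np.percentile(P[b][:,0],99.5))
a=cv2.resize(d["img"][80:185,260:400],(532,400)); w=cv2.resize(k["img"][90:310,180:330],(268,400))
cv2.imwrite("pics/c3.png",np.hstack([a,w]))
E
```

```text
[ 0.49381328 -0.30110635  0.06160489] [ 9.99759979e-01 -2.19071785e-02  1.94033904e-04  1.50494208e-04] 0.4735169926967388 [ 0.29025305 -0.56777301 -0.99244754]
0.11354812182528201
((541.003662109375, -304.18524169921875), (84.65010833740234, 31.9025821685791), 87.25574493408203)
blk 0.525 [-0.3245 -0.3148 -0.2892 -0.2792]
blk 0.53 [-0.325  -0.315  -0.2893 -0.2801]
blk 0.535 [-0.3247 -0.3152 -0.2895 -0.28  ]
jig 0.536 [-0.3401 -0.3359 -0.308  -0.3    -0.2728 -0.2672]
jig 0.54 [-0.3415 -0.3354 -0.3075 -0.3001 -0.2725 -0.2668]
jig 0.544 [-0.3408 -0.3359 -0.3084 -0.2998 -0.2722 -0.267 ]
jig 0.548 [-0.3464 -0.3341 -0.328  -0.3232 -0.3179 -0.3139 -0.3086 -0.3005 -0.2725
 -0.2676]
jig 0.552 [-0.3471 -0.2624]
jig 0.556 [-0.3438 -0.3417 -0.3369 -0.2627]
block end x 0.5421981250700273
```

View pics/c3.png

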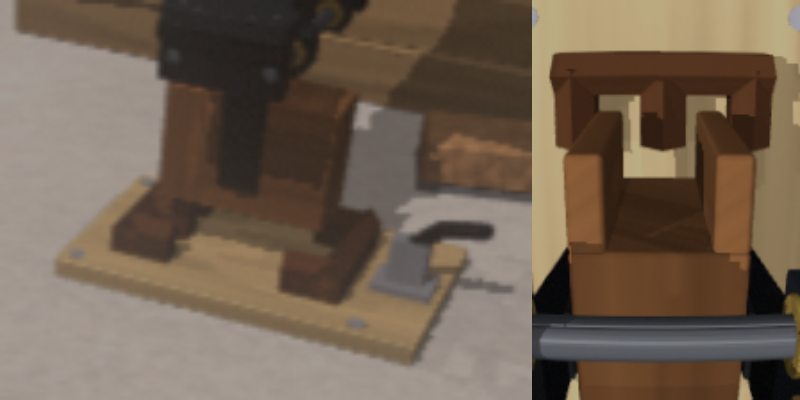

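The held block's notch faces the key prong (right crop, 660,130) and is centred in x. In y it is 1.3 mm off, so I'll correct that and lower gently.

Request:
{"op": "step_arm", "data": {
  "steps": "255 0 -0.0013 0 0;255 0 0 -0.005 0;255 0 0 -0.006 0;255 0 0 -0.006 0;255 0 0 -0.005 0;255 0 0 -0.004 0;255 0 0 -0.003 0;255 0 0 0 0"
}}

```text
time: 6.0
position: [0.4931, -0.3016, 0.0314]
eef_rot: [1.0, -0.022, -0.0, -0.0]
force: [-0.3, 0.4, -3.0]
gripper_width: 0.472
```

Request:
{"op": "step_arm", "data": {
  "steps": "255 0 0 -0.001 0;255 0 0 -0.001 0;255 0 0 0 0;0 0 0 0 0;0 0 0 0 0;0 0 0 0 0;0 0 0 0 0;0 0 0 0 0"
}}

```text
time: 6.8
position: [0.4936, -0.3019, 0.0303]
eef_rot: [1.0, -0.022, 0.0, 0.0]
force: [-0.1, -0.5, -0.2]
gripper_width: 0.836
```

Request:
{"op": "step_arm", "data": {
  "steps": "0 0 0 0 0;0 0 0 0 0;0 0 0 0.015 0;0 0 0 0.03 0;0 0 0 0.04 0;0 0 0 0.04 0;0 0 0 0.03 0;0 0 0 0 0"
}}

```text
time: 7.6
position: [0.4964, -0.3039, 0.1931]
eef_rot: [1.0, -0.022, 0.005, 0.004]
force: [0.8, -0.1, -0.1]
gripper_width: 1.0
```

```bash
python3 - <<'E'
from wb import *
s=manip.get_obs();print(s["time"],s["position"],s["gripper_width"],s["force"])
k,m,P=top(.07,.1,(.4925,-.3015),.075)
t=(P[...,2]>.0335)&(P[...,2]<.040)&(P[...,0]>.515)&(P[...,0]<.57)&(abs(P[...,1]+.30)<.05)&(P[...,0]>.5)
q=P[m];print("z spread",np.percentile(q[:,2],[5,50,95]))
A=np.c_[q[:,:2],np.ones(len(q))];print("tilt",np.linalg.lstsq(A,q[:,2],rcond=None)[0][:2])
d=cam("side");D=cloud(d)
for x in((.447,.036),(.636,.060),(.51,.254)):
    mm=(D[...,2]>.06)&(D[...,2]<.08)&(np.hypot(D[...,0]-x[0],D[...,1]-x[1])<.09)
    if mm.sum()>50: print(x,cv2.minAreaRect((D[mm][:,:2]*1000).astype(np.float32)))
mm=(D[...,2]>.076)&(D[...,2]<.095)&(np.hypot(D[...,0]-.493,D[...,1]+.30)<.075)
print("side z",np.median(D[mm][:,2])-.0012,cv2.minAreaRect((D[mm][:,:2]*1000).astype(np.float32)))
a=cv2.resize(d["img"][60:185,260:400],(448,400)); w=cv2.resize(k["img"][90:310,170:340],(309,400))
cv2.imwrite("pics/c4.png",np.hstack([a,w]))
E
```

```text
7.6 [ 0.4963593  -0.30391816  0.1930973 ] 1.0003201452493549 [ 0.7724078  -0.13829617 -0.05756998]
3775 0.08174633268824755 [ 492.1 -301.1] [45.2 99. ] 87.1
z spread [0.08042206 0.08174633 0.08286617]
tilt [-5.92778251e-03  3.07390502e-06]
(0.636, 0.06) ((636.9646606445312, 61.493072509765625), (45.96018600463867, 101.65746307373047), 61.11119079589844)
(0.51, 0.254) ((509.4299011230469, 254.07337951660156), (45.21613311767578, 101.94378662109375), 15.10165786743164)
side z 0.08126336142626439 ((493.74163818359375, -298.6340026855469), (46.7659797668457, 101.03248596191406), 86.42687225341797)
```

View pics/c4.png

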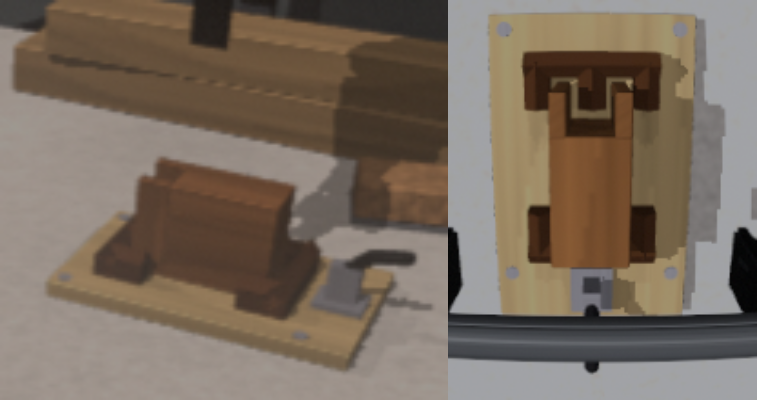

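The block sits in the nest with its notch over the key (right crop, 590,100). Its top is at 0.082, which is 70 mm plus the 12 mm floor, and it is level and released. Handing in.

```bash
python3 -c "
from bench import manip
print(manip.close_job())"
```

```text
the job is handed in; nothing more can be done
None
```

I gripped the end-notched block across its width, set it in the jig's nest with the notch over the key, let go and backed the gripper off upwards. I then handed the job in at about 8 s; it reports no verdict.

**Last checks:**
- **Height:** the block's top was at 0.0817 m from the wrist camera and 0.0813 m from the side camera, against 0.082 m when fully home.
- **Tilt:** about 0.006 rad.
- **Centre and yaw:** the wrist view put the block at (492, -301) mm, about 1 mm from the measured nest centre, with yaw about -2.9° against the jig's -2.6°.
- **Disagreement:** the side view put the centre at (494, -299) mm. That is about 3 mm from the wrist value, close to the calibration error and well inside the 12 mm limit.
- **Other two blocks:** within about 1 mm of where they started.
- **Robot:** gripper fully open, about 160 mm above its release height, with outside force below 1 N.

No check failed. I viewed 8 pictures.

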